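# Spices back in the clip rail

## Task

Put the spice jar and the slim spice tube that stand loose on the worktop back in the spice rail: press each one in from the front into the empty spring clip of its own size until it snaps fully home, upright with its foot on the ledge. Leave the two spices already in the rail, the pepper mill and the bowl where they are.

Things in the scene. Friction and masses are not known exactly. Their poses are not given: they have to be found in the camera images.
- jar: The loose spice jar, standing upright: plain round glass jar, 46 mm diameter from foot to lid, 105 mm tall, of which the top 22 mm is a steel lid; about 140 g. Origin: centre of its foot; z up its axis.
- tube: The loose slim spice tube, standing upright: round flat-footed glass tube, 30 mm diameter, 110 mm tall, with a 25 mm cork stopper 15 mm high on top (125 mm in all); about 80 g. Origin: centre of its foot; z up its axis.
- rail: The spice rail, fixed to the worktop: dark steel, 360 mm long (along its y); an upright clip bar, 52 to 86 mm above the worktop, and a ledge, its top 20 mm above the worktop, reaching 52 mm out from the bar. Items go in from its -x side; +x points into the bar. Origin: mid-length at the bar's front face, at worktop height. Four clips in a row, 85 mm apart, two wide, two narrow, in changing order; one of each size is empty.
- wide_a_seat (a point): Seat of the empty wide clip (for the jar): where the centre of the jar's foot comes to lie, on the ledge top, 26 mm in front of the bar. Axes as the rail's: +x straight into the clip, z up. To clear the arms, keep fingers holding the item higher than 62 mm above its foot; grip firmly, or it pivots in the fingers as the clip resists below.
- wide_a: The empty wide spring clip. Origin: on the bar's front face at ledge-top height; axes as the rail's. Two sprung arms, 42 to 58 mm above the ledge, curl just past the item's widest point; flared tips 22 mm in front of the seat, 25 mm to either side. Mouth 9 mm narrower than the jar: a push along +x (peak about 6 N) spreads them, then they snap behind it. Catches up to 4 mm off centre.
- narrow_a_seat (a point): Seat of the empty narrow clip (for the tube): where the centre of the tube's foot comes to lie, on the ledge top, 18 mm in front of the bar. Axes as the rail's: +x straight into the clip, z up. To clear the arms, keep fingers holding the item higher than 62 mm above its foot; grip firmly, or it pivots in the fingers as the clip resists below.
- narrow_a: The empty narrow spring clip: same make, arm heights, origin and axes as the wide clip. Flared tips 15 mm in front of the seat, 17 mm to either side; mouth 6 mm narrower than the tube; peak push about 6 N; catches up to 3 mm off centre. In both clips an item let go above the ledge, or pressed in off centre, may hang there by friction or lean until it is pushed down (a few N) on to the ledge.
- stored_jar: A like jar (46 mm x 105 mm) already in the other wide clip. Origin: centre of its foot.
- stored_tube: A like tube (30 mm x 125 mm) already in the other narrow clip. Origin: centre of its foot.
- mill: Bystander: turned dark-wood pepper mill, 54 mm diameter foot, 162 mm tall. Origin: centre of its foot.
- bowl: Bystander: white bowl, 150 mm diameter, 60 mm high. Origin: centre of its foot.

How it is judged (in metres and radians):
At the end, for the whole second after the job is handed in: Jar in the empty wide clip and tube in the empty narrow clip: foot centre within 6 mm of the seat in plan and at most 5 mm above the ledge, upright within 0.1 rad, released, at rest; stored jar and tube within 10 mm, mill and bowl within 20 mm of where they were (horizontal distance between jar and wide_a_seat below 0.006 m and z of jar in the frame of wide_a_seat between -0.004 and 0.005 m and angle between each of jar, tube's own z axis and vertical below 0.1 rad and linear speed of each of jar, tube below 0.02 m/s and horizontal distance between tube and narrow_a_seat below 0.006 m and z of tube in the frame of narrow_a_seat between -0.004 and 0.005 m and not (distance of stored_jar from where it was at the start of the episode above 0.01 m) and not (distance of stored_tube from where it was at the start of the episode above 0.01 m) and not (distance of mill from where it was at the start of the episode above 0.02 m) and not (distance of bowl from where it was at the start of the episode above 0.02 m)); the robot touches nothing.
It fails at once if the jar or the tube is slid down into a clip from above instead of being pressed in from the front ((horizontal distance between jar and wide_a_seat below 0.01 m and z of jar in the frame of wide_a_seat between 0.022 and 0.05 m) or (horizontal distance between tube and narrow_a_seat below 0.01 m and z of tube in the frame of narrow_a_seat between 0.022 and 0.05 m)).
It fails at once if a spice already in the rail is pushed or pulled more than 10 mm (distance of any of stored_jar, stored_tube from where it was at the start of the episode above 0.01 m).
It fails at once if the pepper mill or the bowl is moved more than 20 mm (distance of any of mill, bowl from where it was at the start of the episode above 0.02 m).
It also fails if it takes over 58 s, if anything falls off the work surface, if the arm or the gripper's body presses on something with over 40 N, if the wrist force passes 120 N, or if a joint passes its speed limit or range.

## Robot

A 6-joint arm with a two-finger parallel gripper is mounted at the origin on the work surface. World frame = base frame: x ahead of the robot, y to its left, z up, the work surface at z = 0. Lengths are in m, angles in degrees, forces in N, time in s.
With the tool pointing down it reaches from about 0.275 to 0.825 m from the base axis. Payload 4.9 kg.
Tool frame: the origin (TCP) lies between the finger pads; the fingertips stand 19 mm ahead of it and the grasp point (between the pads) is the TCP; z points along the fingers, y is the line along which they close (so a half turn about z gives the same grasp; the last joint's range is limited). The gripper opens to 85 mm and grips with 20 to 120 N. Pads are 22 mm wide; open, the fingers measure 114 mm over their backs; the gripper's body (76 mm by 85 mm) begins 54 mm behind the grasp point. The pads swing forward as they close: fully open they stand 13 mm farther back than shut.
Start: joints at [65.191, 18.69, -11.035, 60.275, 0, 82.311], TCP at [0.162, 0.526, 0.25] pointing down, gripper open.
Joint ranges: [-152.03, 152.03], [-55.5, 102.48], [-74.3, 77.21], [-110.64, 120.58], [-84.22, 78.4], [-180, 180]. Speed limits (degrees/s): [147.25, 147.25, 180, 180, 180, 180].

## Interface

Orientations are given as a 3x3 rotation matrix whose columns are the frame's x, y, z axes.
In Python, from rig import robot gives the robot as it stands. The module is installed in compiled form; this text tells all that it offers.
- The arm moves only by the tool arm_command, never from a script. Its argument "increments" is one flat list of numbers, 7 for each row, row after row: the finger opening in mm, from 0 to 85.4, then the shift along the tool's x, y, z in mm, then the turn, a rotation vector about the tool's x, y, z in degrees. A call has 1 to 10 rows; each row shifts and turns the commanded pose from where the row before left it, along the tool's axes as they then stand; what a row does not reach is not made up. A row lasts 1/12 s, in which the tool goes at most 41.7 mm and 7.16 degrees, less where a joint would pass 70% of its speed; a pose out of reach is approached as far as the arm can. A call with a gripper value outside its range is refused whole. The fingers move at their own pace and stop on an object; "newtons" is the grip in N (left out, the last holds). Time passes only in rows, so rows that do not move let the fingers close. It gives the time, the measured TCP pose, the force, the opening and the grip force at its end, in the units of the state.
- robot.observe(): the state, without advancing time (a new reading comes with each control period).
- robot.read_camera(name): name is "scene" or "top"; returns (picture, depth): 400x640x3 uint8, blue, green, red; 400x640 float32, m along the optical axis (not along the pixel's ray), 0 where there is no reading.
- robot.get_calibration(name): a dict with "mtx" (3x3 intrinsics, pixels), "world_from_camera" (4x4, takes a point from camera to world coordinates). Camera axes: x right, y down, z forward; pixel columns grow to the right and rows downward; lengths in m; the calibration is good to about 2 mm. A picture is of the moment at which its call begins. get_calibration takes no time and is no camera call.
- robot.job_done(): hands the job in; it is judged then, once.
The state is a dict: "t": time; "joints": joint angles; "joint_vel": joint speeds; "tau": joint torques, N m; "tool_pos": TCP position; "ee_rot": TCP orientation; "force": force on the tool from outside, world axes, zero at the start; "wrist_torque": the same for the moment, N m; "grip_width": finger opening in m; "gripper_force": force on a finger pad.
Only numpy, scipy, OpenCV 4.12 (cv2) and the standard library are available. Lean on these libraries where they do the work, as an engineer would, in place of code of your own. Each camera call takes 0.05 s, during which the arm holds its last target. There are 200 camera calls.

## Working session

There is one attempt and no reset: what is moved stays moved. The work goes in short steps, Python scripts to look and compute and a tool call to move; the robot and the scene stay as the last step left them, time stands still between calls to the robot, and variables do not carry over. Pictures are saved under pics/ and viewed, at most 10 in all, crops included, and the job is handed in when it is done.

Besides the shell and the picture viewer there is one more tool, called as name(argument=value, ...), one argument or row to a line, values as JSON. arm_command: Moves the arm, as the interface text tells. Its arguments: {"type":"object","properties":{"increments":{"type":"array","items":{"type":"number"}},"newtons":{"type":"number"}},"required":["increments"]}

```bash
mkdir -p pics
cat > h.py <<'E'
import numpy as np, cv2
from rig import robot
def save(n,f):
    p,d=robot.read_camera(n); cv2.imwrite(f'pics/{f}.png',p); np.save(f'pics/{f}.npy',d); return p,d
def P(n,d,u,v):
    c=robot.get_calibration(n);K=c['mtx'];z=d[int(v),int(u)]
    return (c['world_from_camera']@np.r_[np.linalg.inv(K)@[u,v,1]*z,1])[:3]
def cloud(n,d):
    c=robot.get_calibration(n);v,u=np.mgrid[:400,:640]
    q=np.linalg.inv(c['mtx'])@np.stack([u.ravel(),v.ravel(),np.ones(u.size)])*d.ravel()
    w=(c['world_from_camera'][:3,:3]@q).T+c['world_from_camera'][:3,3]
    return w.reshape(400,640,3)
E
python3 - <<'E'
from h import *
for n in('scene','top'):
    save(n,n+'0'); c=robot.get_calibration(n); print(c['mtx'].round(1).tolist(),c['world_from_camera'].round(3).tolist())
s=robot.observe();print(s['t'],s['tool_pos'],np.round(s['ee_rot'],3).tolist())
E
```

```text
[[460.9, 0.0, 326.3], [0.0, 460.9, 202.4], [0.0, 0.0, 1.0]] [[-0.677, 0.508, -0.532, 1.245], [0.735, 0.448, -0.508, 0.681], [-0.02, -0.736, -0.677, 0.933], [0.0, 0.0, 0.0, 1.0]]
[[441.4, 0.0, 320.3], [0.0, 441.4, 197.4], [0.0, 0.0, 1.0]] [[0.021, -0.995, 0.101, 0.432], [-1.0, -0.021, 0.005, 0.003], [-0.003, -0.101, -0.995, 1.234], [0.0, 0.0, 0.0, 1.0]]
0.1 [0.16167598 0.52518447 0.24959162] [[-0.956, 0.294, -0.001], [0.294, 0.956, -0.001], [0.0, -0.002, -1.0]]
```

View pics/scene0.png

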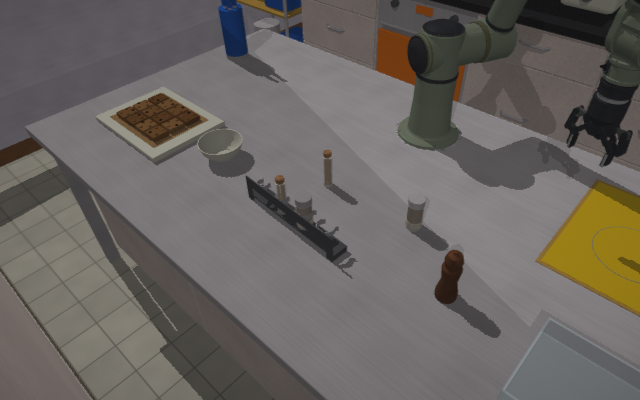

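View pics/top0.png

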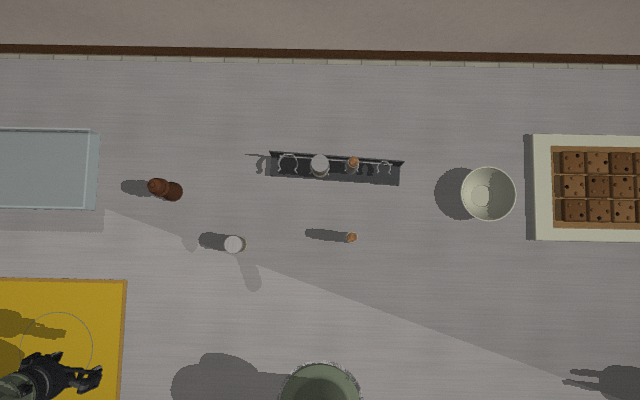

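The scene view shows the tube (cork at 327,153), the jar (lid at 418,203), and the rail from (247,185) to (345,250). In the top view the jar lid is at (234,244), the tube cork at (351,237), the empty wide clip at (288,160) and the empty narrow clip at (384,166). I'll enlarge both.

Run:
```python
from h import *
p=cv2.imread('pics/top0.png')[140:260,220:420]*1.0
cv2.imwrite('pics/top0c.png',cv2.resize(np.clip(p*1.3,0,255).astype('uint8'),(800,480),interpolation=2))
p=cv2.imread('pics/scene0.png')[140:275,240:440]*1.0
cv2.imwrite('pics/scene0c.png',cv2.resize(np.clip(p*1.3,0,255).astype('uint8'),(800,540),interpolation=2))
dt=np.load('pics/top0.npy');ds=np.load('pics/scene0.npy')
for n,d in(('top',dt),('scene',ds)):
    w=cloud(n,d); ok=d>0
    def rep(l,m):
        q=w[m&ok]; print(n,l,len(q),(np.median(q,0)*1000).round(1) if len(q) else '', (q.min(0)*1000).round(),(q.max(0)*1000).round())
    z=w[...,2]
    if n=='top':
        B={'jar':(220,250,230,260),'tube':(340,232,362,245),'sjar':(308,150,332,176),'stube':(345,153,361,170),'mill':(140,170,190,210),'bowl':(455,160,520,225)}
    else:
        B={'jar':(400,190,435,235),'tube':(318,145,338,190),'mill':(430,245,468,305)}
    for k,(a,b,c,e) in B.items():
        m=np.zeros_like(ok);m[b:e,a:c]=1
        for lo,hi in((.05,.095),(.095,.112),(.115,.2)): rep(f'{k} {lo}',m&(z>lo)&(z<hi))
```

```text
Traceback (most recent call last):
ValueError: zero-size array to reduction operation minimum which has no identity
```

View pics/top0c.png

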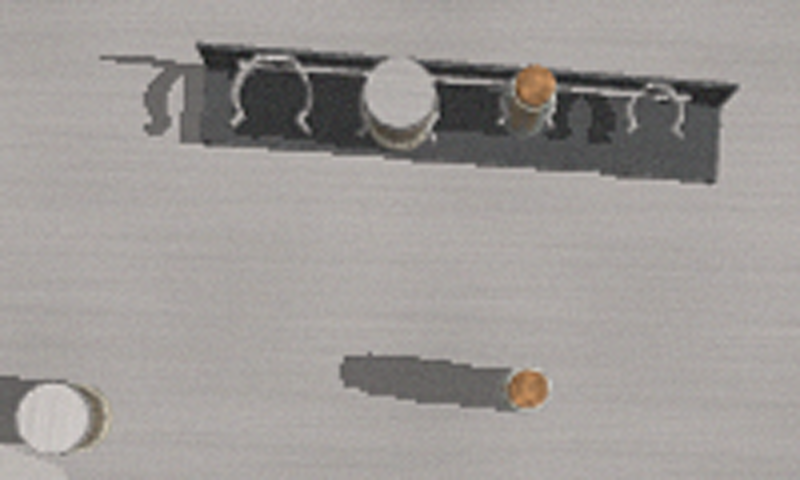

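View pics/scene0c.png

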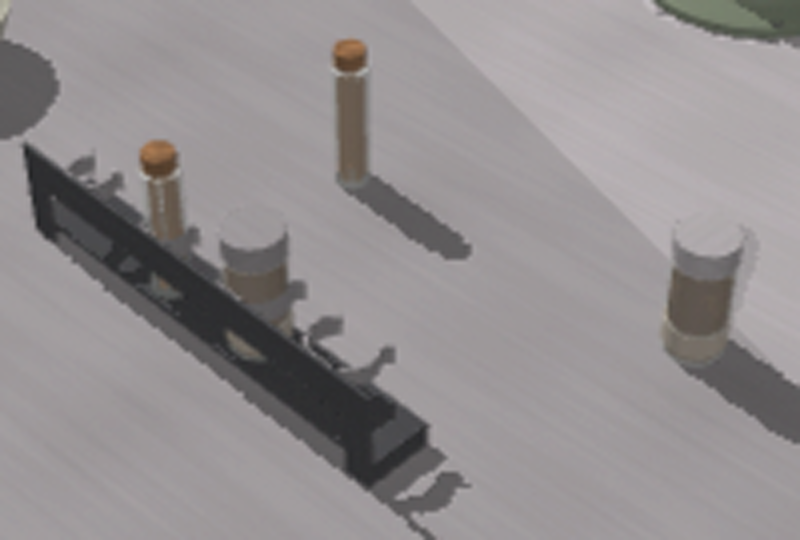

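```bash
cat >> h.py <<'E'
def ray(n,u,v):
    c=robot.get_calibration(n);T=c['world_from_camera']
    return T[:3,3],T[:3,:3]@np.linalg.inv(c['mtx'])@[u,v,1]
def atz(n,u,v,z):
    o,r=ray(n,u,v);return o+r*(z-o[2])/r[2]
def tri(a,b):
    o1,r1=ray('top',*a);o2,r2=ray('scene',*b)
    s=np.linalg.lstsq(np.c_[r1,-r2],o2-o1,rcond=None)[0]
    p,q=o1+s[0]*r1,o2+s[1]*r2
    return (p+q)/2,np.linalg.norm(p-q)
E
python3 - <<'E'
from h import *
t=lambda x,y:((x+.5)/4-.5+220,(y+.5)/4-.5+140)
s=lambda x,y:((x+.5)/4-.5+240,(y+.5)/4-.5+140)
dt=np.load('pics/top0.npy');ds=np.load('pics/scene0.npy')
mm=lambda a:(np.array(a)*1000).round(1)
for k,a,b,z in(('jar',(53,418),(709,236),.105),('tube',(528,388),(350,47),.125),('sjar',(401,91),(253,222),.125),('stube',(536,84),(159,149),.145)):
    p,e=tri(t(*a),s(*b)); print(k,mm(p),mm(e),'top@z',mm(atz('top',*t(*a),z)),'scene@z',mm(atz('scene',*s(*b),z)),'depth',mm(P('top',dt,*t(*a))),mm(P('scene',ds,*s(*b))))
for k,a,z in(('tipwL',(243,127),.07),('tipwR',(304,129),.07),('tipnL',(635,131),.07),('tipnR',(681,134),.07),('barL',(200,47),.086),('barR',(733,88),.086),('ledL',(207,144),.02),('ledR',(714,183),.02)):
    print(k,mm(atz('top',*t(*a),z)),mm(P('top',dt,*t(*a))))
w=cloud('top',dt);z=w[...,2]
for k,(a,b,c,e) in {'jar':(220,230,250,260),'tube':(340,230,362,248),'sjar':(308,150,332,176),'stube':(345,153,361,170)}.items():
    q=w[b:e,a:c][(z[b:e,a:c]>.09)]; print(k,len(q),mm(np.median(q,0)) if len(q) else '')
q=w[140:185,255:415];m=(q[...,2]>.06)&(q[...,2]<.095);print('bar',m.sum())
E
```

```text
jar [421.5 229.1 103.3] 0.1 top@z [421.5 228.8 105. ] scene@z [423.3 230.  105. ] depth [421.5 228.9 104.1] [421.2 228.8 102.9]
tube [446.9 -71.9 127.3] 0.8 top@z [446.7 -71.8 125. ] scene@z [444.8 -74.4 125. ] depth [446.7 -72.  121.1] [445.  -74.3 125.2]
sjar [632.6  11.6 128.7] 0.1 top@z [633.2  11.7 125. ] scene@z [629.8   8.5 125. ] depth [633.7  11.7 122.6] [628.9   7.6 123.9]
stube [635.6 -72.8 146.7] 0.5 top@z [635.8 -72.7 145. ] scene@z [634.4 -74.7 145. ] depth [636.7 -73.1 140.3] [635.1 -73.9 145.8]
tipwL [616.7 116.9  70. ] [625.3 122.2  15.9]
tipwR [616.2  76.2  70. ] [616.9  76.5  65.9]
tipnL [ 619.5 -144.3   70. ] [ 619.8 -144.5   68.2]
tipnR [ 618.1 -174.9   70. ] [ 617.3 -174.2   74.8]
barL [667.  145.4  86. ] [666.3 145.   89.4]
barR [ 646.8 -206.6   86. ] [ 646.7 -206.4   86.9]
ledL [612.2 146.5  20. ] [612.4 146.6  19.1]
ledR [ 592.2 -205.6   20. ] [ 593.7 -207.5    9.2]
jar 268 [421.6 228.4 103.5]
tube 108 [445.8 -70.9 122.3]
sjar 282 [629.5  11.8 123.3]
stube 133 [630.5 -71.1 141.5]
bar 604
```

arm_command(
  increments=[75,0,0,0,0,0,-6.9,75,0,0,0,0,0,-6.9,75,-25,-25,0,0,0,0,75,-25,-25,0,0,0,0,75,-25,-25,0,0,0,0,75,-25,-25,0,0,0,0,75,-25,-25,0,0,0,0,75,-25,-25,0,0,0,0,75,-25,-25,0,0,0,0,75,-25,-25,0,0,0,0],
  newtons=120,
)

```text
t: 0.93
tool_pos: [0.3506, 0.3129, 0.2501]
ee_rot: [[-0.998, 0.058, -0.0], [0.058, 0.998, -0.0], [0.0, -0.0, -1.0]]
force: [1.1, 0.5, 0.1]
grip_width: 0.0749
gripper_force: 0.0
```

```bash
cat >> h.py <<'E'
def go(x,y,z):
    s=robot.observe();R=np.array(s['ee_rot']);p=np.array(s['tool_pos'])
    y0=np.degrees(np.arctan2(-R[0,1],R[1,1]))
    print('t',s['t'],'pos',(p*1000).round(1),'yaw',y0.round(2),'tilt',R[:2,2].round(4),'tool d',(R.T@(np.array([x,y,z])/1000-p)*1000).round(1),'F',np.round(s['force'],1),'w',round(s['grip_width']*1000,1),'gf',np.round(s['gripper_force'],1))
E
python3 -c "
from h import *
go(421.5,229,84)"
```

```text
t 0.9333 pos [350.6 312.9 250.1] yaw -3.31 tilt [-0.0004 -0.0002] tool d [-75.7 -79.6 166.1] F [1.1 0.5 0.1] w 74.9 gf 0.0
```

arm_command(
  increments=[75,-19,-20,0,0,0,0,75,-19,-20,0,0,0,0,75,-19,-20,0,0,0,0,75,-16,-17,0,0,0,0,75,0,0,20,0,0,0,75,0,0,26,0,0,0,75,0,0,25,0,0,0,75,0,0,20,0,0,0,75,0,0,0,0,0,0,75,0,0,0,0,0,0],
)

```text
t: 1.77
tool_pos: [0.4174, 0.2329, 0.1585]
ee_rot: [[-0.998, 0.058, -0.003], [0.058, 0.998, -0.001], [0.003, -0.001, -1.0]]
force: [0.3, -0.2, 1.2]
grip_width: 0.0749
gripper_force: 0.0
```

```bash
python3 -c "
from h import *
go(421.5,229,84)
save('top','top1')
p=cv2.imread('pics/top1.png')[190:310,150:310]
cv2.imwrite('pics/top1c.png',cv2.resize(p,(800,600),interpolation=2))"
```

```text
t 1.7667 pos [417.4 232.9 158.5] yaw -3.32 tilt [-0.0029 -0.0011] tool d [-4.6 -3.6 74.5] F [ 0.3 -0.2  1.2] w 74.9 gf 0.0
```

View pics/top1c.png

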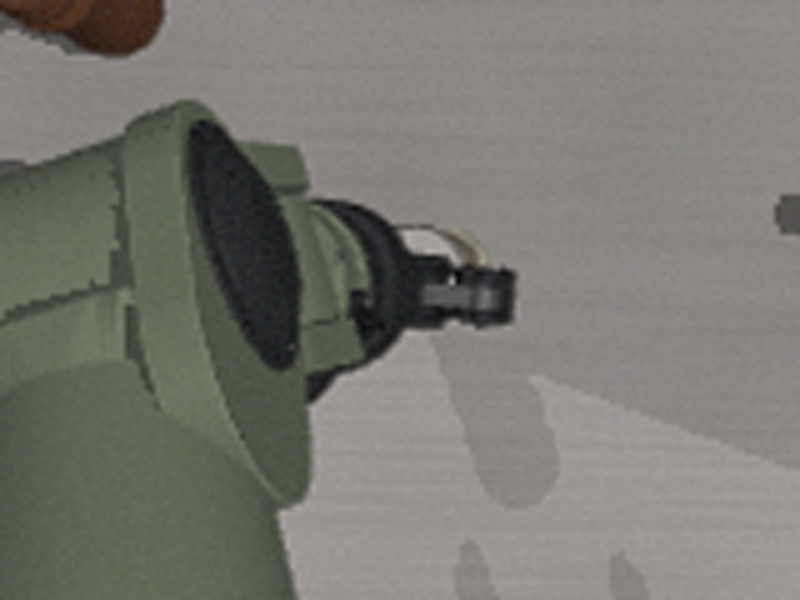

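The top view is mostly blocked by the arm; the jar rim shows at the right finger (470,240 in the crop), consistent with the jar lying between the fingers. I'll go down and grip.

arm_command(
  increments=[75,-4.5,-3.5,0,0,0,0,75,0,0,25,0,0,0,75,0,0,25,0,0,0,75,0,0,22,0,0,0,75,0,0,0,0,0,0,40,0,0,0,0,0,0,40,0,0,0,0,0,0,40,0,0,0,0,0,0,40,0,0,0,0,0,0,40,0,0,0,0,0,0],
)

```text
t: 2.65
tool_pos: [0.4245, 0.2302, 0.0897]
ee_rot: [[-0.998, 0.058, 0.004], [0.058, 0.998, 0.001], [-0.004, 0.002, -1.0]]
force: [-0.4, 0.2, 6.3]
grip_width: 0.0437
gripper_force: 121.2
```

```bash
python3 -c "
from h import *
go(421.5,229,84)"
```

```text
t 2.65 pos [424.5 230.2  89.7] yaw -3.31 tilt [0.004  0.0013] tool d [ 2.9 -1.4  5.7] F [-0.4  0.2  6.3] w 43.7 gf 121.2
```

arm_command(
  increments=[40,0,0,-20,0,0,0,40,0,0,-25,0,0,0,40,-20,-16,0,0,0,0,40,-22,-17,0,0,0,0,40,-22,-18,0,0,0,0,40,-22,-18,0,0,0,0,40,-22,-18,0,0,0,0,40,-22,-18,0,0,0,0,40,-22,-16,0,0,0,0,40,0,0,0,0,0,0],
)

```text
t: 3.48
tool_pos: [0.5727, 0.0966, 0.1341]
ee_rot: [[-0.998, 0.062, 0.007], [0.062, 0.998, -0.002], [-0.007, -0.001, -1.0]]
force: [0.2, 0.6, -1.2]
grip_width: 0.0437
gripper_force: 122.4
```

arm_command(
  increments=[40,0,0,0,0,0,0,40,0,0,0,0,0,0],
)

```text
t: 3.65
tool_pos: [0.5671, 0.1001, 0.1329]
ee_rot: [[-0.998, 0.058, -0.0], [0.058, 0.998, 0.0], [0.0, 0.0, -1.0]]
force: [0.3, 0.8, -1.5]
grip_width: 0.0436
gripper_force: 122.4
```

```bash
python3 -c "
from h import *
go(569.4,100.5,112)
save('scene','scene2');save('top','top2')
go(569.4,100.5,112)
p=cv2.imread('pics/scene2.png')[160:280,240:400]
cv2.imwrite('pics/scene2c.png',cv2.resize(p,(800,600),interpolation=2))"
```

```text
t 3.65 pos [567.1 100.1 132.9] yaw -3.33 tilt [-0.0001  0.0003] tool d [-2.2  0.6 20.9] F [ 0.3  0.8 -1.5] w 43.6 gf 122.4
t 3.75 pos [566.6 100.6 132.7] yaw -3.26 tilt [-0.0004  0.0002] tool d [-2.8  0.  20.6] F [ 0.   0.9 -1.7] w 43.6 gf 122.4
```

View pics/scene2c.png

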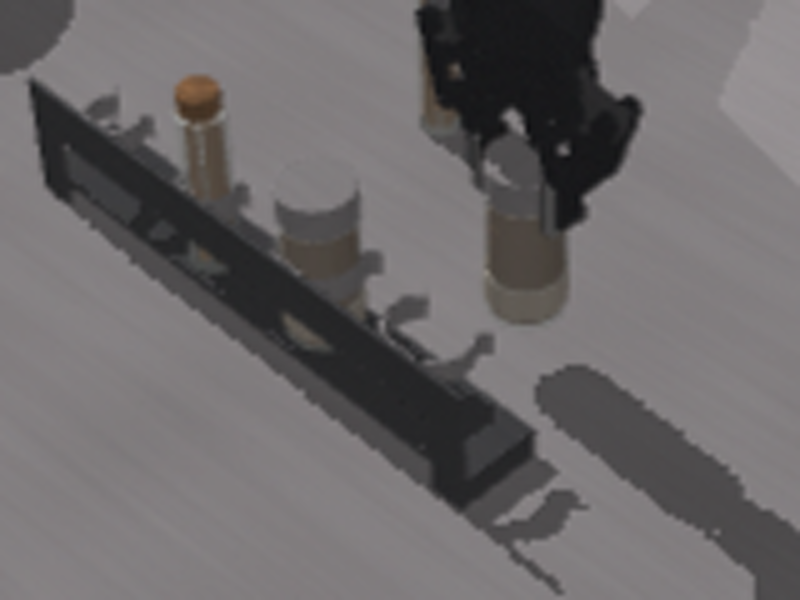

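```bash
python3 -c "
from h import *
u,v=(527+.5)/5-.5+240,(324+.5)/5-.5+160
for z in(.03,.035,.04,.045,.05): print(z,(atz('scene',u,v,z)*1000).round(1)-[17.5,15,0])
d=np.load('pics/scene2.npy');w=cloud('scene',d)
q=w[205:224,338:353].reshape(-1,3);q=q[(q[:,2]>.03)&(q[:,2]<.12)]
# circle fit radius 23 at foot and upper part
from scipy.optimize import least_squares
for lo,hi in((.04,.07),(.07,.1),(.04,.1)):
    a=q[(q[:,2]>lo)&(q[:,2]<hi)]
    print(len(a), least_squares(lambda c:np.hypot(a[:,0]-c[0],a[:,1]-c[1])-.023,[.55,.09],loss='soft_l1',f_scale=.002).x*1000)
"
```

```text
0.03 [549.1  86.9  30. ]
0.035 [552.9  90.1  35. ]
0.04 [556.7  93.3  40. ]
0.045 [560.4  96.5  45. ]
0.05 [564.2  99.7  50. ]
73 [564.68160998  99.8978154 ]
126 [564.84271647  99.44050808]
199 [564.76272791  99.62578815]
```

```bash
python3 -c "
from h import *
from scipy.optimize import least_squares
def fit(w,a,b,c,e,r,g,lo,hi):
    q=w[b:e,a:c].reshape(-1,3);q=q[(q[:,2]>lo)&(q[:,2]<hi)]
    s=least_squares(lambda c:np.hypot(q[:,0]-c[0],q[:,1]-c[1])-r,g,loss='soft_l1',f_scale=.002)
    print(len(q),(s.x*1000).round(1))
for f in('scene0','scene2'):
    w=cloud('scene',np.load(f'pics/{f}.npy'));print(f)
    fit(w,293,190,313,218,.023,[.63,.01],.07,.12)
    fit(w,272,180,290,200,.015,[.63,-.07],.085,.13)
w=cloud('scene',np.load('pics/scene0.npy'))
fit(w,405,195,428,232,.023,[.42,.23],.01,.1)
fit(w,318,150,338,188,.015,[.44,-.07],.01,.11)
w=cloud('scene',np.load('pics/scene2.npy'))
fit(w,335,185,354,224,.023,[.56,.1],.04,.13)
"
```

```text
scene0
270 [634.8  12.2]
150 [637.4 -73.6]
scene2
268 [634.8  12.1]
150 [637.  -73.3]
402 [422.1 229.4]
259 [446.7 -73.3]
353 [564.9  99.6]
```

arm_command(
  increments=[40,0,1,10,0,0,0,40,0,0,8.5,0,0,0,40,-15,0,0,0,0,0,40,-13,0,0,0,0,0,40,0,0,0,0,0,0,40,0,0,0,0,0,0,40,0,0,0,0,0,0],
)

```text
t: 4.33
tool_pos: [0.5941, 0.0996, 0.1129]
ee_rot: [[-0.998, 0.057, -0.002], [0.057, 0.998, -0.0], [0.002, -0.0, -1.0]]
force: [-1.2, -0.3, -1.0]
grip_width: 0.0437
gripper_force: 122.4
```

```bash
python3 -c "
from h import *
go(640,97,112)
save('scene','scene3')
p=cv2.imread('pics/scene3.png')[160:280,240:400]
cv2.imwrite('pics/scene3c.png',cv2.resize(p,(800,600),interpolation=2))"
```

```text
t 4.3333 pos [594.1  99.6 112.9] yaw -3.29 tilt [-0.0022 -0.    ] tool d [-46.    0.    0.8] F [-1.2 -0.3 -1. ] w 43.7 gf 122.4
```

View pics/scene3c.png

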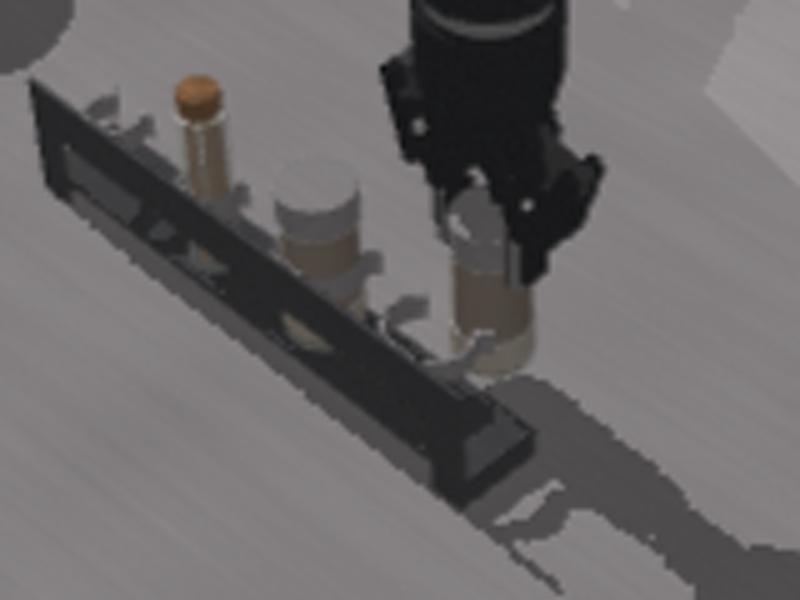

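The jar is upright in the fingers in front of the wide clip (foot at about 490,375 in the crop, arms at 410,310 and 470,350). Pressing in now.

arm_command(
  increments=[40,-5,0,0,0,0,0,40,-4,0,0,0,0,0,40,-4,0,0,0,0,0,40,-4,0,0,0,0,0,40,-4,0,0,0,0,0,40,-4,0,0,0,0,0,40,-4,0,0,0,0,0],
)

```text
t: 4.97
tool_pos: [0.623, 0.0977, 0.1129]
ee_rot: [[-0.998, 0.058, -0.004], [0.058, 0.998, 0.0], [0.004, -0.0, -1.0]]
force: [-2.8, 0.4, -2.4]
grip_width: 0.0435
gripper_force: 122.3
```

arm_command(
  increments=[40,-4,0,0,0,0,0,40,-4,0,0,0,0,0,40,-4,0,0,0,0,0,40,0,0,0,0,0,0,40,0,0,0,0,0,0],
)

```text
t: 5.38
tool_pos: [0.6389, 0.0971, 0.1145]
ee_rot: [[-0.998, 0.058, 0.005], [0.058, 0.998, 0.001], [-0.005, 0.001, -1.0]]
force: [4.1, 1.5, -2.9]
grip_width: 0.0437
gripper_force: 122.2
```

```bash
cat >> h.py <<'E'
from scipy.optimize import least_squares
def fit(w,a,b,c,e,r,g,lo,hi):
    q=w[b:e,a:c].reshape(-1,3);q=q[(q[:,2]>lo)&(q[:,2]<hi)]
    s=least_squares(lambda c:np.hypot(q[:,0]-c[0],q[:,1]-c[1])-r,g,loss='soft_l1',f_scale=.002)
    print(len(q),(s.x*1000).round(1))
E
python3 -c "
from h import *
go(640,97,112)"
```

```text
t 5.3833 pos [638.9  97.1 114.5] yaw -3.32 tilt [0.0047 0.0007] tool d [-1.1 -0.1  2.5] F [ 4.1  1.5 -2.9] w 43.7 gf 122.2
```

arm_command(
  increments=[40,-2,0,0,0,0,0,40,0,0,2,0,0,0,40,0,0,2,0,0,0,40,0,0,0,0,0,0,40,0,0,0,0,0,0],
)

```text
t: 5.8
tool_pos: [0.639, 0.097, 0.1099]
ee_rot: [[-0.998, 0.058, 0.001], [0.058, 0.998, 0.0], [-0.001, 0.001, -1.0]]
force: [3.9, 3.1, -2.0]
grip_width: 0.0436
gripper_force: 122.2
```

```bash
python3 -c "
from h import *
go(640,97,112)"
```

```text
t 5.8 pos [639.   97.  109.9] yaw -3.31 tilt [0.0014 0.0004] tool d [-1.   0.  -2.1] F [ 3.9  3.1 -2. ] w 43.6 gf 122.2
```

arm_command(
  increments=[40,-2,0.7,0,0,0,0,40,0,0,2,0,0,0,40,0,0,2,0,0,0,40,0,0,0,0,0,0,40,0,0,0,0,0,0],
)

```text
t: 6.22
tool_pos: [0.6401, 0.0972, 0.1097]
ee_rot: [[-0.998, 0.058, 0.001], [0.058, 0.998, -0.001], [-0.001, -0.001, -1.0]]
force: [-7.8, 0.5, 23.2]
grip_width: 0.0438
gripper_force: 125.6
```

```bash
python3 -c "
from h import *
go(640,97,112)"
```

```text
t 6.2167 pos [640.1  97.2 109.7] yaw -3.32 tilt [ 0.001  -0.0009] tool d [ 0.1 -0.3 -2.3] F [-7.8  0.5 23.2] w 43.8 gf 125.6
```

arm_command(
  increments=[40,1,0,-2,0,0,0,58,0,0,0,0,0,0,58,0,0,0,0,0,0,58,0,0,0,0,0,0,58,0,0,-15,0,0,0,58,0,0,-25,0,0,0,58,0,0,-30,0,0,0,58,0,0,-30,0,0,0,58,30,0,-10,0,0,0,58,30,0,0,0,0,0],
)

```text
t: 7.05
tool_pos: [0.5817, 0.1005, 0.2205]
ee_rot: [[-0.998, 0.059, 0.006], [0.059, 0.998, -0.0], [-0.006, -0.0, -1.0]]
force: [-0.1, -1.0, 0.2]
grip_width: 0.058
gripper_force: 0.0
```

```bash
python3 -c "
from h import *
go(446.5,-72.5,240)
save('scene','scene4')
w=cloud('scene',np.load('pics/scene4.npy'))
fit(w,293,190,313,218,.023,[.63,.01],.07,.12)
fit(w,272,180,290,200,.015,[.63,-.07],.085,.13)
q=w[180:260,300:350]
fit(w,316,205,340,235,.023,[.64,.097],.09,.12)
m=(abs(w[...,0]-.64)<.02)&(abs(w[...,1]-.097)<.02)&(w[...,2]>.1)&(w[...,2]<.2);print(m.sum(),np.percentile(w[m][:,2],[5,50,95]))
p=cv2.imread('pics/scene4.png')[140:260,240:400]
cv2.imwrite('pics/scene4c.png',cv2.resize(p,(800,600),interpolation=2))"
```

```text
t 7.05 pos [581.7 100.5 220.5] yaw -3.37 tilt [ 0.0057 -0.0004] tool d [ 124.7 -180.6  -20.2] F [-0.1 -1.   0.2] w 58.0 gf 0.0
272 [635.1  12.2]
141 [637.  -73.4]
146 [638.7  96.8]
205 [0.10497022 0.12528655 0.12819257]
```

View pics/scene4c.png

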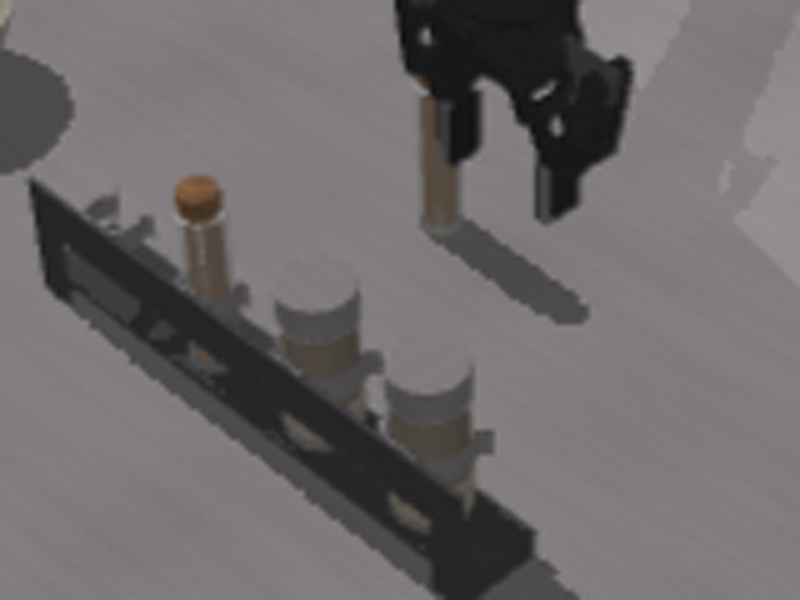

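The jar stands home in the wide clip (lid at 430,365, level with the stored jar; fit 638.7, 96.8). Now the tube.

arm_command(
  increments=[65,15.5,-22.5,0,0,0,0,65,15.5,-22.5,0,0,0,0,65,15.5,-22.5,0,0,0,0,65,15.5,-22.5,0,0,0,0,65,15.5,-22.5,0,0,0,0,65,15.5,-22.5,0,0,0,0,65,15.5,-22.5,0,0,0,0,65,15.5,-22.5,0,0,0,0,65,0,0,20,0,0,0,65,0,0,0,0,0,0],
)

```text
t: 7.93
tool_pos: [0.4427, -0.0722, 0.1953]
ee_rot: [[-0.998, 0.061, -0.005], [0.061, 0.998, 0.001], [0.005, 0.001, -1.0]]
force: [-1.1, -0.1, 0.1]
grip_width: 0.0651
gripper_force: 0.0
```

arm_command(
  increments=[65,0,0,0,0,0,0,65,0,0,0,0,0,0],
)

```text
t: 8.1
tool_pos: [0.4454, -0.0713, 0.1979]
ee_rot: [[-0.998, 0.057, -0.001], [0.057, 0.998, 0.0], [0.001, 0.0, -1.0]]
force: [-0.2, 0.4, -0.8]
grip_width: 0.0652
gripper_force: 0.0
```

```bash
python3 -c "
from h import *
go(446.7,-72.7,86)"
```

```text
t 8.1 pos [445.4 -71.3 197.9] yaw -3.29 tilt [-0.0008  0.0002] tool d [ -1.4  -1.3 111.9] F [-0.2  0.4 -0.8] w 65.2 gf 0.0
```

arm_command(
  increments=[65,-1.4,-1.3,15,0,0,0,65,0,0,30,0,0,0,65,0,0,30,0,0,0,65,0,0,25,0,0,0,65,0,0,10,0,0,0,65,0,0,0,0,0,0,65,0,0,0,0,0,0,24,0,0,0,0,0,0,24,0,0,0,0,0,0,24,0,0,0,0,0,0],
)

```text
t: 8.93
tool_pos: [0.4477, -0.0731, 0.0889]
ee_rot: [[-0.998, 0.058, 0.002], [0.058, 0.998, -0.001], [-0.002, -0.0, -1.0]]
force: [0.0, 1.1, 7.1]
grip_width: 0.0294
gripper_force: 22.0
```

arm_command(
  increments=[24,0,0,0,0,0,0,24,0,0,0,0,0,0,24,0,0,0,0,0,0],
)

```text
t: 9.18
tool_pos: [0.4478, -0.073, 0.0892]
ee_rot: [[-0.998, 0.058, 0.003], [0.058, 0.998, -0.0], [-0.003, -0.0, -1.0]]
force: [-0.4, 1.1, 7.2]
grip_width: 0.0276
gripper_force: 117.5
```

```bash
python3 -c "
from h import *
go(446.7,-72.7,86)
save('scene','scene5')
w=cloud('scene',np.load('pics/scene5.npy'))
fit(w,318,150,338,188,.015,[.44,-.07],.01,.11)
"
```

```text
t 9.1833 pos [447.8 -73.   89.2] yaw -3.31 tilt [ 0.0028 -0.0003] tool d [1.1 0.3 3.2] F [-0.4  1.1  7.2] w 27.6 gf 117.5
301 [446.9 -72.2]
```

arm_command(
  increments=[24,0,0,-20,0,0,0,24,0,0,-25,0,0,0,24,-20,-12,0,0,0,0,24,-20,-12.5,0,0,0,0,24,-20,-12.5,0,0,0,0,24,-20,-12.5,0,0,0,0,24,-20,-12.5,0,0,0,0,24,-20,-12,0,0,0,0,24,0,0,0,0,0,0,24,0,0,0,0,0,0],
)

```text
t: 10.07
tool_pos: [0.5629, -0.1545, 0.1331]
ee_rot: [[-0.998, 0.059, 0.001], [0.059, 0.998, -0.0], [-0.001, -0.0, -1.0]]
force: [-0.6, -0.3, -1.0]
grip_width: 0.0278
gripper_force: 118.2
```

arm_command(
  increments=[24,0,0,0,0,0,0,24,0,0,0,0,0,0],
)

```text
t: 10.23
tool_pos: [0.5611, -0.1531, 0.1328]
ee_rot: [[-0.998, 0.058, -0.001], [0.058, 0.998, 0.0], [0.001, 0.0, -1.0]]
force: [-0.5, 0.3, -1.3]
grip_width: 0.0275
gripper_force: 118.2
```

```bash
python3 -c "
from h import *
go(632.9,-158,112.5)"
```

```text
t 10.2333 pos [ 561.1 -153.1  132.8] yaw -3.3 tilt [-0.001   0.0005] tool d [-72.   -0.8  20.2] F [-0.5  0.3 -1.3] w 27.5 gf 118.2
```

arm_command(
  increments=[24,0,-0.8,10,0,0,0,24,0,0,10,0,0,0,24,-18,0,0,0,0,0,24,-18,0,0,0,0,0,24,0,0,0,0,0,0,24,0,0,0,0,0,0,24,0,0,0,0,0,0],
)

```text
t: 10.82
tool_pos: [0.5968, -0.1561, 0.1118]
ee_rot: [[-0.998, 0.058, -0.002], [0.058, 0.998, 0.001], [0.002, 0.001, -1.0]]
force: [0.6, 0.4, -0.6]
grip_width: 0.0276
gripper_force: 118.1
```

```bash
python3 -c "
from h import *
go(632.9,-158,112.5)
save('scene','scene6')
w=cloud('scene',np.load('pics/scene6.npy'))
m=(abs(w[...,0]-.595)<.03)&(abs(w[...,1]+.156)<.02)&(w[...,2]<.085)&(w[...,2]>.03);v,u=np.where(m);print(u.min(),u.max(),v.min(),v.max())
fit(w,u.min(),v.min(),u.max(),v.max(),.015,[.595,-.157],.03,.085)
p=cv2.imread('pics/scene6.png')[120:240,200:360]
cv2.imwrite('pics/scene6c.png',cv2.resize(p,(800,600),interpolation=2))"
```

```text
t 10.8167 pos [ 596.8 -156.1  111.8] yaw -3.3 tilt [-0.0021  0.0007] tool d [-36.2   0.2  -0.8] F [ 0.6  0.4 -0.6] w 27.6 gf 118.1
261 275 177 192
142 [ 622.6 -152.2]
```

View pics/scene6c.png

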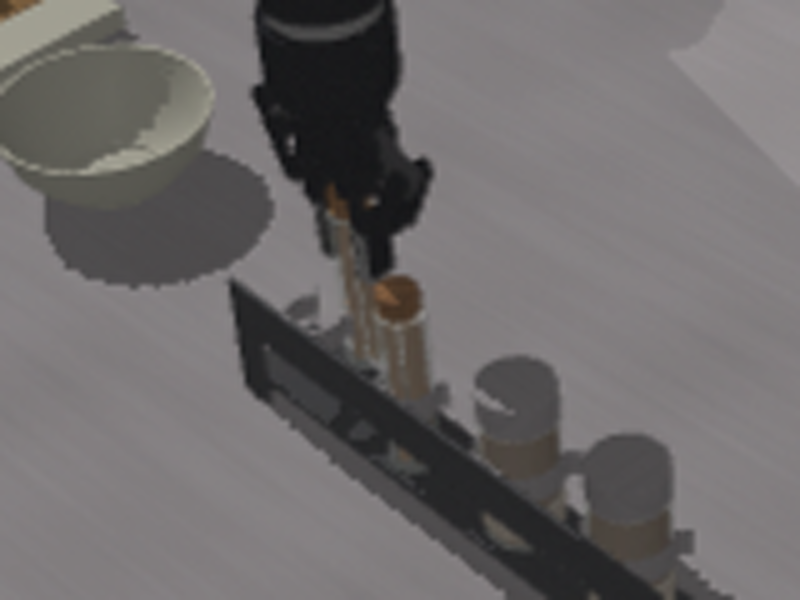

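The tube is held upright in front of the narrow clip (arms at 300–345,310–330 in the crop), with the stored tube beside it clear of the fingers. Pressing in.

arm_command(
  increments=[24,-4,0,0,0,0,0,24,-4,0,0,0,0,0,24,-4,0,0,0,0,0,24,-4,0,0,0,0,0,24,-4,0,0,0,0,0,24,-4,0,0,0,0,0],
)

```text
t: 11.37
tool_pos: [0.6198, -0.1575, 0.1118]
ee_rot: [[-0.998, 0.058, -0.006], [0.058, 0.998, 0.001], [0.006, 0.001, -1.0]]
force: [-5.9, 1.5, -0.6]
grip_width: 0.0278
gripper_force: 118.1
```

arm_command(
  increments=[24,-4,0,0,0,0,0,24,-4,0,0,0,0,0,24,-3,0,0,0,0,0,24,0,0,0,0,0,0,24,0,0,0,0,0,0],
)

```text
t: 11.78
tool_pos: [0.633, -0.1581, 0.1126]
ee_rot: [[-0.998, 0.058, -0.0], [0.058, 0.998, 0.001], [0.0, 0.001, -1.0]]
force: [-1.2, 2.3, -0.9]
grip_width: 0.0277
gripper_force: 118.1
```

```bash
python3 -c "
from h import *
go(632.9,-158,109.2)"
```

```text
t 11.7833 pos [ 633.  -158.1  112.6] yaw -3.3 tilt [-0.0002  0.001 ] tool d [0.1 0.1 3.4] F [-1.2  2.3 -0.9] w 27.7 gf 118.1
```

arm_command(
  increments=[24,-1.5,0.5,0,0,0,0,24,0,0,2,0,0,0,24,0,0,2,0,0,0,24,0,0,1,0,0,0,24,0,0,0,0,0,0,24,0,0,0,0,0,0],
)

```text
t: 12.28
tool_pos: [0.6333, -0.1577, 0.1093]
ee_rot: [[-0.998, 0.058, -0.002], [0.058, 0.998, 0.0], [0.002, 0.0, -1.0]]
force: [-9.1, 3.9, 10.5]
grip_width: 0.0276
gripper_force: 119.3
```

```bash
python3 -c "
from h import *
go(632.9,-158,109.2)"
```

```text
t 12.2833 pos [ 633.3 -157.7  109.3] yaw -3.31 tilt [-0.0017  0.0005] tool d [ 0.4 -0.3  0.1] F [-9.1  3.9 10.5] w 27.6 gf 119.3
```

Home on the ledge (10 N up, 9 N from the bar). Releasing and backing off.

arm_command(
  increments=[24,1,0,-1,0,0,0,45,0,0,0,0,0,0,45,0,0,0,0,0,0,45,0,0,0,0,0,0,45,0,0,-15,0,0,0,45,0,0,-25,0,0,0,45,0,0,-30,0,0,0,45,0,0,-30,0,0,0,45,30,0,-10,0,0,0,45,30,0,0,0,0,0],
)

```text
t: 13.12
tool_pos: [0.5769, -0.1563, 0.2227]
ee_rot: [[-0.998, 0.057, 0.009], [0.057, 0.998, -0.004], [-0.009, -0.004, -1.0]]
force: [-0.5, -0.9, 0.3]
grip_width: 0.045
gripper_force: 0.0
```

arm_command(
  increments=[45,35,0,0,0,0,0,45,35,0,0,0,0,0,45,35,0,0,0,0,0,45,20,0,0,0,0,0,45,0,0,0,0,0,0,45,0,0,0,0,0,0],
)

```text
t: 13.62
tool_pos: [0.449, -0.1481, 0.2196]
ee_rot: [[-0.998, 0.059, 0.002], [0.059, 0.998, -0.001], [-0.002, -0.001, -1.0]]
force: [0.7, -0.3, 0.2]
grip_width: 0.045
gripper_force: 0.0
```

```bash
python3 -c "
from h import *
go(446.5,-72.5,240)
save('scene','scene7');save('top','top7')
w=cloud('scene',np.load('pics/scene7.npy'))
for n,x,y,r,lo in(('jar',.639,.097,.023,.09),('sjar',.635,.012,.023,.09),('stube',.637,-.073,.015,.09),('tube',.632,-.158,.015,.09)):
    m=(abs(w[...,0]-x)<.03)&(abs(w[...,1]-y)<.03)&(w[...,2]>lo)&(w[...,2]<.2);v,u=np.where(m);print(n,np.percentile(w[m][:,2],[50,97]))
    fit(w,u.min(),v.min(),u.max()+1,v.max()+1,r,[x,y],lo,.122 if r>.02 else .128)
a=cv2.resize(cv2.imread('pics/top7.png')[135:205,240:410],(800,329),interpolation=2)
b=cv2.resize(cv2.imread('pics/scene7.png')[170:225,240:400],(800,270),interpolation=2)
cv2.imwrite('pics/fin.png',np.vstack([a,b]))"
```

```text
t 13.6167 pos [ 449.  -148.1  219.6] yaw -3.38 tilt [ 0.0022 -0.0013] tool d [  6.9  75.3 -20.5] F [ 0.7 -0.3  0.2] w 45.0 gf 0.0
jar [0.1234089  0.12843554]
160 [638.5  97.1]
sjar [0.1226984  0.12788762]
150 [633.6  11.8]
stube [0.12582918 0.14750327]
117 [636.8 -72.9]
tube [0.12332869 0.14773235]
111 [ 631.9 -158.2]
```

View pics/fin.png

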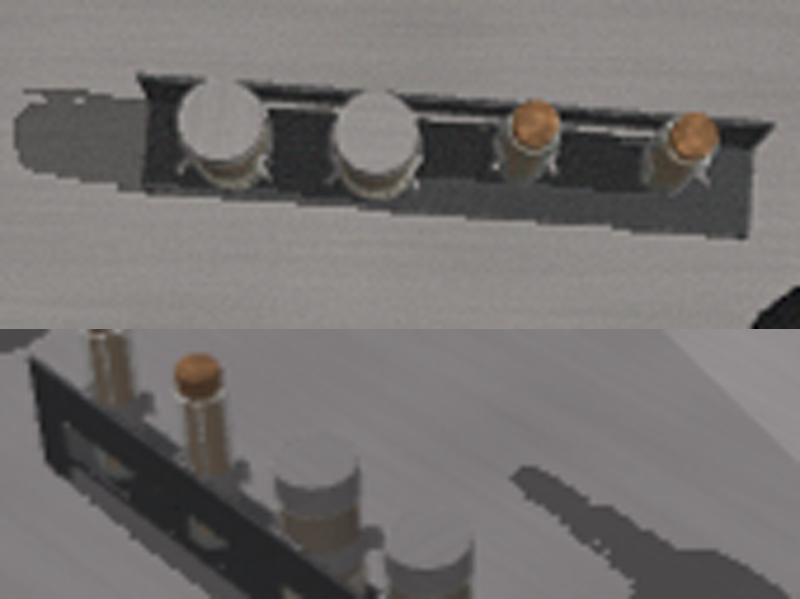

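All four stand upright in their clips at matching heights: lids at (222,120) and (377,130), corks at (536,125) and (692,135). Both pairs are in line with the expected spacing, and the gripper is clear.

```bash
python3 -c "
from rig import robot
print(robot.job_done())"
```

```text
the job is handed in; nothing more can be done
None
```

The jar and the tube are both snapped home in their own clips, upright on the ledge and released, and the job is handed in at about 14 s; the stored jar and tube measure within about 1 mm of where they were, while the mill and bowl were never touched but not re-measured.

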